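# Slide a print platen out to the gauge and hold it

## Task

Slide the print platen along the top of the riser, without lifting it off, into the channel between the two orange rails and straight on out over the riser's outer edge, until its front edge is level with the tip of the yellow pointer on the gauge. That far out it tips as soon as it is let go, so finish with the gripper still holding it, flat on the riser and still. Leave the ink jar, the tape roll and the squeegee where they are.

Things in the scene. Friction and masses are not known exactly. Their poses are not given: they have to be found in the camera images.
- platen: Loose wooden board 260 (its x) x 150 (y) x 12 mm, black rubber pad on top, about 0.45 kg. Origin: centre of its underside; x points to its front edge. It starts on the riser, front edge 27 to 52 mm short of the rails' flared ends, up to 20 mm off to a side and turned up to 0.15 rad. It balances about 138 mm behind its front edge: with more than that over the riser's edge it tips unless held.
- platen_nose (a point): Middle of the platen's front edge at its underside, 130 mm ahead of the platen's origin; axes as the platen.
- platen_tab (a point): Top centre of the steel tab standing upright on the platen's rear end, 110 mm behind the platen's origin; the place to grip from above. The tab is 10 mm thick along the platen's x, 60 mm wide along its y and rises 45 mm above the board's top (this point is 57 mm above the board's underside).
- riser: Fixed white deck 400 x 220 mm on black steel feet, top 60 mm above the table. Origin: on the table plane under the middle of the outer edge; x points outward over that edge (to the robot's left, within 0.17 rad); the deck spans x = -400 to 0 mm.
- riser_edge (a point): Middle of the riser's outer edge, on the deck's top; axes as the riser.
- channel_mouth (a point): Centre of the channel's mouth on the deck's top, 80 mm behind the outer edge; axes as the riser. The channel lies between two orange rails, 14 mm high, that run along the riser's x from here to the outer edge; it is 155 mm wide (2.5 mm to spare each side of the platen), open above, with flared lead-ins reaching 28 mm back from here.
- gauge_tip (a point): Tip of the yellow pointer of a fixed gauge: a steel post on a dark foot beside the platen's path beyond the outer edge, on the side away from the robot. The tip is 80 mm above the table, 4 mm thick, 17 mm clear of the platen's side. The platen's front edge must come level with the tip along the riser's x (165 to 195 mm beyond the edge, varies). Axes as the riser.
- ink_jar: Bystander: blue ink jar with a black lid, 64 mm across, 85 mm tall; origin at the centre of its base.
- tape: Bystander: yellow roll of tape lying flat, 90 mm across, 24 mm high; origin at the centre of its base.
- squeegee: Bystander: squeegee standing on its green blade, wooden grip 200 mm long (x) x 24 mm, 70 mm tall; origin under its centre.
Not all that is in view belongs to the job. What is shaped like the part that bears gauge_tip but pink or purple is not meant.

How it is judged:
On the way:
1. the platen's nose is in the channel, straight and lying on the deck, not yet past the outer edge by more than 60 mm (y of platen_nose in the frame of riser between -0.005 and 0.005 m and z of platen_nose in the frame of riser between 0.054 and 0.066 m and angle between the x axis of platen and the x axis of riser, either way round below 0.06 rad and x of platen_nose in the frame of riser between -0.06 and 0.06 m), for 0.1 s.
At the end, for the whole second after the job is handed in: Front edge within 7 mm of the pointer tip along the slide; platen straight in the channel (nose within 5 mm of its middle, 0.06 rad), level within 0.04 rad, nose within 6 mm of deck height, at rest, and the fingers bearing on it with over 1 N (y of platen_nose in the frame of riser between -0.005 and 0.005 m and z of platen_nose in the frame of riser between 0.054 and 0.066 m and angle between the x axis of platen and the x axis of riser, either way round below 0.06 rad and x of platen_nose in the frame of gauge_tip between -0.007 and 0.007 m and angle between platen's own z axis and vertical below 0.04 rad and contact force between the fingers and platen above 1 N and linear speed of platen below 0.01 m/s and angular speed of platen below 0.05 rad/s); the arm keeps its last pose, push and grip.
It fails at once if the platen is lifted more than 20 mm off the riser (z of any of platen, platen_nose in the frame of riser above 0.08 m).
It fails at once if the platen tips by more than 0.2 rad (angle between platen's own z axis and vertical above 0.2 rad).
It fails at once if the ink jar is moved more than 25 mm (distance of ink_jar from where it was at the start of the episode above 0.025 m).
It fails at once if the tape roll is moved more than 25 mm (distance of tape from where it was at the start of the episode above 0.025 m).
It fails at once if the squeegee is moved more than 25 mm (distance of squeegee from where it was at the start of the episode above 0.025 m).
It also fails if it takes over 51 s, if anything falls off the work surface, if the arm or the gripper's body presses on something with over 40 N, if the wrist force passes 120 N, or if a joint passes its speed limit or range.

## Robot

A 6-joint arm with a two-finger parallel gripper is mounted at the origin on the work surface. World frame = base frame: x ahead of the robot, y to its left, z up, the work surface at z = 0. Lengths are in m, angles in rad, forces in N, time in s.
With the tool pointing down it reaches from about 0.325 to 0.775 m from the base axis. Payload 5.5 kg.
Tool frame: the origin (TCP) lies at the very end of the fingers, on their centre line; the grasp point (between the pads) lies 19 mm behind it (manip.tcp_to_grasp is the distance from the TCP to the grasp point, in m); z points along the fingers, y is the line along which they close (so a half turn about z gives the same grasp; the last joint's range is limited). The gripper opens to 88 mm and grips with 3 to 60 N. Pads are 20 mm wide; open, the fingers measure 115 mm over their backs; the gripper's body (75 mm by 178 mm) begins 61 mm behind the grasp point.
Start: joints at [-1.395, 0.091, 1.231, -0, 1.82, -0.057], TCP at [0.138, -0.584, 0.187] pointing down, gripper open.
Joint ranges: [-2.87, 2.87], [-0.86, 2.18], [0.17, 2.46], [-1.51, 4.65], [0.06, 2.69], [-2.65, 2.65]. Speed limits (rad/s): [2.57, 2.57, 3.01, 3.14, 3.14, 3.14].

## Interface

Orientations are given as a unit quaternion [x, y, z, w].
In Python, from cell import manip gives the robot as it stands.
- The arm moves only by the tool servo_tool, never from a script. Its argument "plan" is a list of rows, each a list of 7 numbers: the turn, a rotation vector about the tool's x, y, z in degrees, then the shift along the tool's x, y, z in m, then the finger opening in m, from 0 to 0.0878. In form: [[wx, wy, wz, tx, ty, tz, hand], ...]. A call has 1 to 10 rows; each row is the pose to reach, as a shift and turn from the pose commanded when the call began, along the tool's axes at that moment; what a row does not reach only later rows make up. A row lasts 1/12 s, in which the tool goes at most 41.7 mm and 7.16 degrees, less where a joint would pass 70% of its speed; a pose out of reach is approached as far as the arm can. A call with a gripper value outside its range is refused whole. The fingers move at their own pace and stop on an object; "newtons" is the grip in N (left out, the last holds). Time passes only in rows, so rows that repeat a pose let the fingers close. It gives the time, the measured TCP pose, the force, the opening and the grip force at its end, in the units of the state.
- manip.read_state(): the state, without advancing time (a new reading comes with each control period).
- manip.read_camera(name): name is "side" or "top" or "wrist"; returns a dict with "frame" (400x640x3 uint8, blue, green, red), "mtx" (3x3 intrinsics, pixels), "distortion" ([k1, k2, p1, p2, k3] as OpenCV has them; the pictures are not rectified), "pose" (4x4, takes a point from camera to world coordinates). Camera axes: x right, y down, z forward; pixel columns grow to the right and rows downward; lengths in m; the calibration is good to about 2 mm. A picture is of the moment at which its call begins. There is no depth.
- manip.finish_job(): hands the job in; it is judged then, once.
The state is a dict: "t": time; "joint_positions": joint angles; "joint_vel": joint speeds; "effort": joint torques, N m; "eef_pos": TCP position; "ee_rot": TCP orientation; "force": force on the tool from outside, world axes, zero at the start; "torque": the same for the moment, N m; "grip_width": finger opening in m; "grip_force": force on a finger pad.
Only numpy, scipy, OpenCV 4.12 (cv2) and the standard library are available. Lean on these libraries where they do the work, as an engineer would, in place of code of your own. Each camera call takes 0.05 s, during which the arm holds its last target. There are 200 camera calls.

## Working session

There is one attempt and no reset: what is moved stays moved. The work goes in short steps, Python scripts to look and compute and a tool call to move; the robot and the scene stay as the last step left them, time stands still between calls to the robot, and variables do not carry over. Pictures are saved under pics/ and viewed, at most 10 in all, crops included, and the job is handed in when it is done.

Besides the shell and the picture viewer there is one more tool, called after "Call:" by a JSON object that holds its "op" and its "data", one argument or row to a line. servo_tool: Moves the arm, as the interface text tells. Its arguments: {"type":"object","properties":{"plan":{"type":"array","items":{"type":"array","items":{"type":"number"}}},"newtons":{"type":"number"}},"required":["plan"]}

```bash
mkdir -p pics; cat > h.py <<'E'
import numpy as np, cv2
from cell import manip
def snap(n,f):
    c=manip.read_camera(n); cv2.imwrite('pics/'+f+'.png',c['frame']); np.savez('pics/'+f+'.npz',m=c['mtx'],d=np.array(c['distortion'],float),p=c['pose']); return c
def w(f,px,z):
    k=np.load('pics/'+f+'.npz'); u=cv2.undistortPoints(np.array(px,float).reshape(-1,1,2),k['m'],k['d']).reshape(-1,2)
    r=np.c_[u,np.ones(len(u))]@k['p'][:3,:3].T; o=k['p'][:3,3]
    return o+r*((np.broadcast_to(z,len(u))-o[2])/r[:,2])[:,None]
def proj(f,P):
    k=np.load('pics/'+f+'.npz'); R=k['p'][:3,:3].T; return cv2.projectPoints(np.array(P,float).reshape(-1,3),cv2.Rodrigues(R)[0],-R@k['p'][:3,3],k['m'],k['d'])[0].reshape(-1,2)
E
python3 - <<'E'
from h import *
snap('top','t0');snap('side','s0');print(manip.read_state(), np.load('pics/t0.npz')['p'],np.load('pics/s0.npz')['p'])
E
```

```text
{'t': 0.1, 'joint_positions': array([-1.39469772e+00,  9.17840654e-02,  1.23173140e+00,  1.16320708e-05,
        1.81979662e+00, -5.67013002e-02]), 'joint_vel': array([ 0.00027326, -0.00180759, -0.00271975, -0.00015703,  0.00124428,
        0.00102597]), 'effort': array([ 2.47226439e-03, -4.47857738e+01, -4.07570028e+01,  7.01276609e-02,
        2.84712593e-02, -1.19470155e-04]), 'eef_pos': array([ 0.13836784, -0.5835018 ,  0.18613894]), 'ee_rot': array([ 9.93232638e-01,  1.16138658e-01, -4.56655691e-05, -8.58521062e-04]), 'force': array([-0.1475751 ,  0.28862245,  0.33529578]), 'torque': array([ 0.00507736,  0.01361326, -0.0105385 ]), 'grip_force': 0.0, 'grip_width': 0.08760234915510455} [[ 0.08288677 -0.97543547  0.20409659  0.37190139]
 [-0.99655623 -0.08064918  0.01927155  0.05275051]
 [-0.00233793 -0.20499109 -0.97876105  0.87561151]
 [ 0.          0.          0.          1.        ]] [[-0.99694814 -0.0626325   0.04660015  0.45763775]
 [-0.07532473  0.61493959 -0.78496846  0.89238992]
 [ 0.02050826 -0.78608299 -0.61778066  0.7768296 ]
 [ 0.          0.          0.          1.        ]]
```

View pics/t0.png

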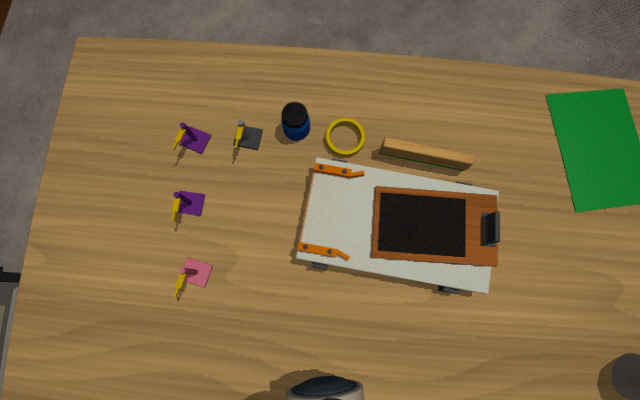

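View pics/s0.png

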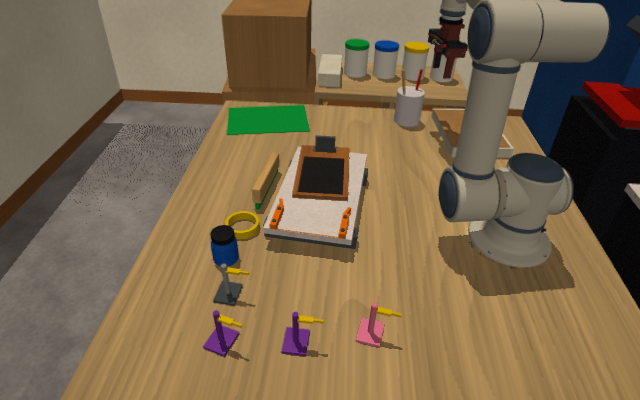

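Top view: the gauge candidates are the dark-foot gauge at (249,137), purple ones at (195,140) and (190,203), and a pink one at (195,272). I choose the dark foot at (249,137). The platen is around (435,227) with its tab at (490,228), and the rails are at (335,170) and (322,251). Next are close crops.

```bash
python3 - <<'E'
import cv2
i=cv2.imread('pics/t0.png')
cv2.imwrite('pics/c1.png',cv2.resize(i[145:305,290:510],None,fx=3.6,fy=3.6,interpolation=cv2.INTER_CUBIC))
a=cv2.resize(i[110:170,220:280],None,fx=6.6,fy=6.6,interpolation=cv2.INTER_CUBIC)
s=cv2.imread('pics/s0.png')
b=cv2.resize(s[255:315,205:265],None,fx=6.6,fy=6.6,interpolation=cv2.INTER_CUBIC)
cv2.imwrite('pics/c2.png',cv2.hconcat([a,b]))
E
```

```text
(no output)
```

View pics/c1.png

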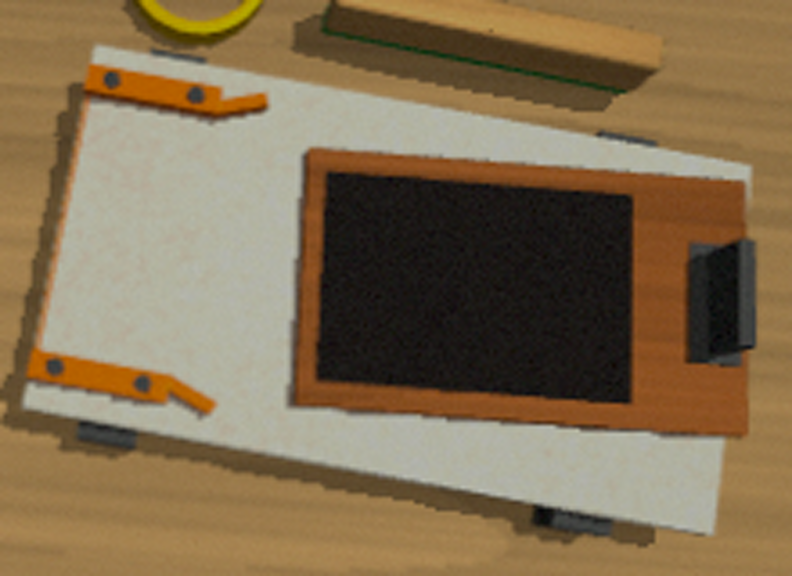

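View pics/c2.png

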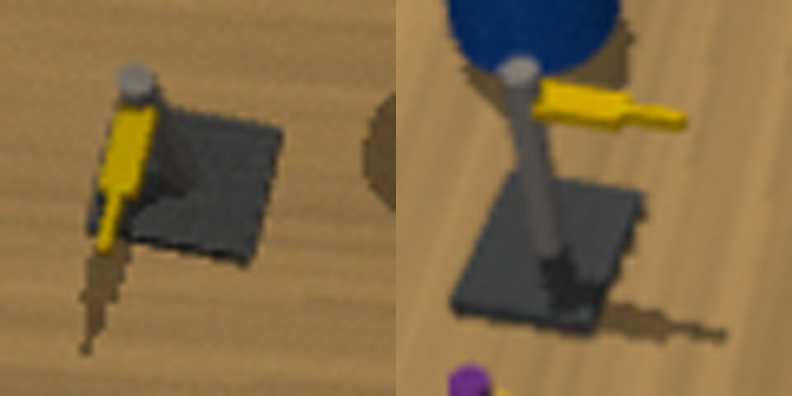

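The crop confirms the gauge: dark foot, steel post, yellow tip at top px (235.8,147.9) and side px (248.8,273.2). The platen front corners are at crop (308,150) and (290,405), and the tab top is at about (747,294).

```bash
cat > fit.py <<'E'
from h import *
from scipy.optimize import least_squares
o=np.array([290,145]);c=lambda L:np.array(L)/3.6+o
def fr(q): return np.array([[np.cos(q),-np.sin(q)],[np.sin(q),np.cos(q)]])
def fitrect(obs,loc):
    f=lambda v:(loc@fr(v[2]).T+v[:2]-obs).ravel()
    r=least_squares(f,[*obs.mean(0),1.5]);return r.x,r.fun.reshape(-1,2)
if __name__=='__main__':
    D=w('t0',c([(95,45),(22,407),(752,165),(714,535)]),.06)[:,:2]
    R,e=fitrect(D,np.array([(0,-.11),(0,.11),(-.4,-.11),(-.4,.11)])); 
    if np.abs(e).max()>.02: R,e=fitrect(D,np.array([(0,-.11),(0,.11),(-.4,-.11),(-.4,.11)]))
    print('riser',R,e*1000)
    P=w('t0',c([(308,150),(290,405),(746,182),(747,436)]),.072)[:,:2]
    B,e=fitrect(P,np.array([(.13,-.075),(.13,.075),(-.13,-.075),(-.13,.075)]));print('platen',B,e*1000)
    print('tab',w('t0',c([(747,294)]),.117), 'tab from platen',B[:2]+fr(B[2])@[-.11,0])
    g=w('t0',[(104/6.6+220,250/6.6+110)],.082)[0]
    g2=w('s0',[(289/6.6+205,120/6.6+255)],.082)[0]
    for G in(g,g2): print('tip',G,fr(R[2]).T@(G[:2]-R[:2]))
    for n in (B[:2]+fr(B[2])@[.13,0],): print('nose in riser',fr(R[2]).T@(n-R[:2]))
    b=fr(R[2]).T@(w('t0',c([(87,80),(218,103),(225,88),(40,363),(165,388),(170,374)]),.074)[:,:2]-R[:2]).T; print(b.T)
E
python3 fit.py
```

```text
riser [0.53061761 0.09642296 1.46722918] [[ 0.33734487  0.02490666]
 [-0.20207733 -0.37867865]
 [-0.06898825  0.26000017]
 [-0.0662793   0.09377183]]
platen [ 0.50939203 -0.17367448  1.57605248] [[ 1.44038666  1.15296   ]
 [-0.41460261 -1.5719711 ]
 [ 0.30199306  0.63040609]
 [-1.32777711 -0.21139498]]
tab [[ 0.50991932 -0.28398012  0.117     ]] tab from platen [ 0.50997021 -0.28367296]
tip [0.64013787 0.25665814 0.082     ] [ 0.17069903 -0.09236797]
tip [0.64076622 0.26115478 0.082     ] [ 0.17523653 -0.09252808]
nose in riser [-0.14161352  0.00730773]
[[-0.00051044 -0.08315218]
 [-0.07837228 -0.08357541]
 [-0.08086256 -0.09333152]
 [-0.00575392  0.08452673]
 [-0.07737683  0.08529862]
 [-0.07873944  0.07705863]]
```

```bash
cat >> h.py <<'E'
from scipy.spatial.transform import Rotation as Ro
def go(p,yaw):  # TCP target, yaw of tool y axis -> tool-frame shift, rotvec deg
    s=manip.read_state(); R=Ro.from_quat(s['ee_rot']); y=np.array([np.cos(yaw),np.sin(yaw),0]); z=np.array([0,0,-1.])
    T=Ro.from_matrix(np.c_[np.cross(y,z),y,z]); print('t',s['t'],'eef',s['eef_pos'].round(4),'rv',np.degrees((R.inv()*T).as_rotvec()).round(2),'shift',R.inv().apply(np.array(p)-s['eef_pos']).round(4), 'g',s['grip_width'],s['grip_force'],'F',s['force'].round(1))
E
python3 -c "
from h import *
go((.510,-.284,.16),1.576-np.pi)"
```

```text
t 0.1 eef [ 0.1384 -0.5835  0.1861] rv [-0.1   0.   13.04] shift [ 0.4307 -0.2056  0.0265] g 0.08760234915510455 0.0 F [-0.1  0.3  0.3]
```

Call:
{"op": "servo_tool", "data": {
  "plan": [
    [0,0,5,0.04,-0.02,0,0.06],
    [0,0,10,0.075,-0.036,0,0.06],
    [0,0,13,0.11,-0.053,0,0.06],
    [0,0,13,0.145,-0.069,0,0.06],
    [0,0,13,0.18,-0.086,0,0.06],
    [0,0,13,0.215,-0.103,0,0.06],
    [0,0,13,0.25,-0.119,0.005,0.06],
    [0,0,13,0.285,-0.136,0.01,0.06],
    [0,0,13,0.32,-0.153,0.016,0.06],
    [0,0,13,0.355,-0.169,0.02,0.06]
  ]
}}

```text
t: 0.93
eef_pos: [0.4458, -0.3357, 0.1662]
ee_rot: [1.0, 0.003, -0.0, -0.0]
force: [-0.1, -0.9, 0.1]
grip_width: 0.06
grip_force: 0.0
```

```bash
python3 -c "
from h import *
go((.510,-.284,.155),1.576-np.pi)"
```

```text
t 0.9333 eef [ 0.4458 -0.3357  0.1662] rv [-0.04  0.05  0.04] shift [ 0.0645 -0.0513  0.0112] g 0.05999857862805335 0.0 F [-0.1 -0.9  0.1]
```

Call:
{"op": "servo_tool", "data": {
  "plan": [
    [0,0,0,0.03,-0.022,0.005,0.06],
    [0,0,0,0.055,-0.043,0.01,0.06],
    [0,0,0,0.0645,-0.0513,0.011,0.06],
    [0,0,0,0.0645,-0.0513,0.011,0.06],
    [0,0,0,0.0645,-0.0513,0.011,0.06]
  ]
}}

```text
t: 1.35
eef_pos: [0.5087, -0.2859, 0.1558]
ee_rot: [1.0, 0.003, -0.001, 0.0]
force: [-0.6, 0.2, -0.1]
grip_width: 0.0601
grip_force: 0.0
```

```bash
python3 -c "
from h import *
go((.510,-.284,.082),1.576-np.pi)
snap('wrist','w1')
print(proj('w1',[(.51,-.284,.117),(.51,-.279,.117),(.51,-.289,.117),(.48,-.284,.117),(.54,-.284,.117)]))"
```

```text
t 1.35 eef [ 0.5087 -0.2859  0.1558] rv [0.01 0.08 0.1 ] shift [ 0.0015 -0.0019  0.0738] g 0.06010573166140331 0.0 F [-0.6  0.2 -0.1]
[[312.95280305 208.91842045]
 [306.1241248  208.87205572]
 [319.78120474 208.964602  ]
 [312.74963855 246.77332762]
 [313.17160084 168.44802963]]
```

View pics/w1.png

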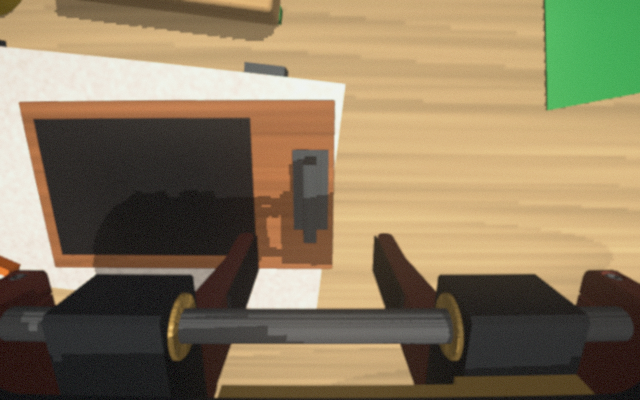

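```bash
python3 -c "
from h import *
i=cv2.imread('pics/w1.png')[130:270,260:360]
cv2.imwrite('pics/c3.png',cv2.resize(cv2.convertScaleAbs(i,alpha=1.5),None,fx=4.2,fy=4.2,interpolation=cv2.INTER_CUBIC))
print(proj('w1',[(x,y,z) for z in(.117,.072) for x in (.48,.54) for y in (-.279,-.289)]))"
```

```text
[[306.14346211 246.7289721 ]
 [319.35555843 246.8167497 ]
 [306.11007182 168.39955757]
 [320.2328319  168.49723551]
 [307.47313269 226.14688388]
 [318.77208921 226.22273361]
 [307.5262067  158.64100313]
 [319.4787689  158.72413449]]
```

View pics/c3.png

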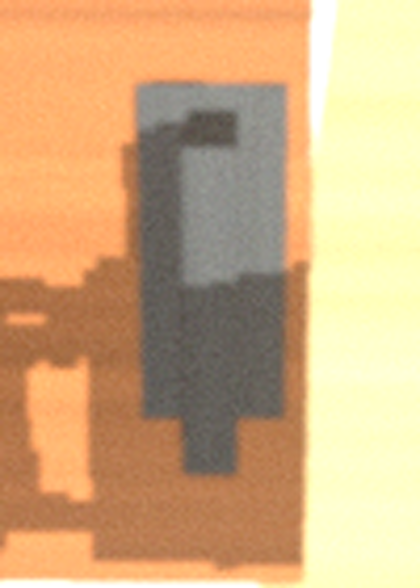

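The close crop shows the tab top at about px (310,200). That puts it within about 3 mm of the estimate, so I'm descending.

Call:
{"op": "servo_tool", "data": {
  "plan": [
    [0,0,0,0.002,-0.003,0.02,0.06],
    [0,0,0,0.002,-0.003,0.04,0.06],
    [0,0,0,0.002,-0.003,0.06,0.06],
    [0,0,0,0.002,-0.003,0.07,0.06],
    [0,0,0,0.002,-0.003,0.07,0.06],
    [0,0,0,0.002,-0.003,0.07,0.03],
    [0,0,0,0.002,-0.003,0.07,0.02],
    [0,0,0,0.002,-0.003,0.07,0.014],
    [0,0,0,0.002,-0.003,0.07,0.012]
  ],
  "newtons": 20
}}

```text
t: 2.15
eef_pos: [0.5116, -0.2833, 0.0878]
ee_rot: [1.0, 0.003, 0.001, 0.001]
force: [0.8, -0.7, -0.5]
grip_width: 0.0366
grip_force: 0.0
```

Call:
{"op": "servo_tool", "data": {
  "plan": [
    [0,0,0,0,0,0,0.005],
    [0,0,0,0,0,0,0.005],
    [0,0,0,0,0,0,0.005],
    [0,0,0,0,0,0,0.005],
    [0,0,0,0,0,0,0.005],
    [0,0,0,0,0,0,0.005],
    [0,0,0,0,0,0,0.005]
  ],
  "newtons": 35
}}

```text
t: 2.73
eef_pos: [0.511, -0.2828, 0.0861]
ee_rot: [1.0, 0.003, -0.0, -0.0]
force: [0.2, -0.6, 0.3]
grip_width: 0.0047
grip_force: 0.0
```

```bash
python3 -c "
from h import *
go((.510,-.284,.086),1.576-np.pi)
snap('top','t1');snap('side','s1')
i=cv2.imread('pics/t1.png')[145:305,290:510];cv2.imwrite('pics/c4.png',cv2.resize(i,None,fx=3.6,fy=3.6,interpolation=cv2.INTER_CUBIC))"
```

```text
t 2.7333 eef [ 0.511  -0.2828  0.0861] rv [-0.    0.    0.04] shift [-0.001   0.0012  0.0001] g 0.004684235885409272 0.0 F [ 0.2 -0.6  0.3]
```

View pics/c4.png

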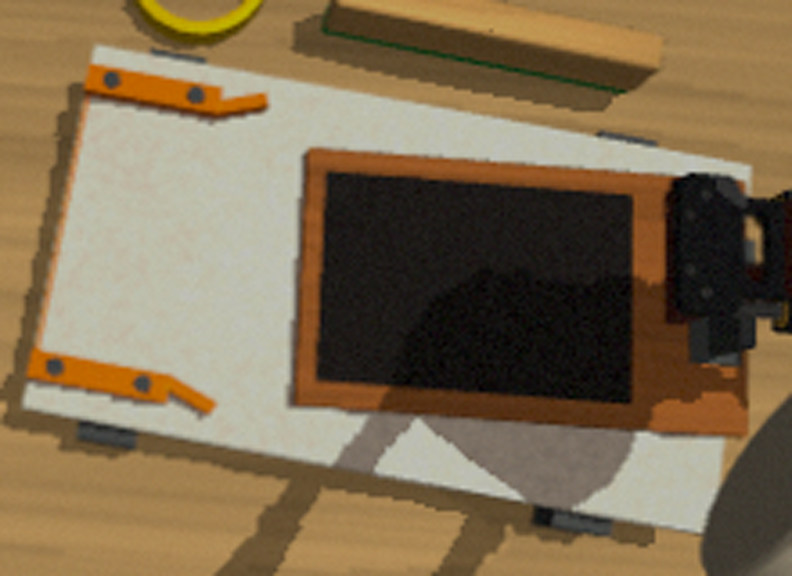

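The width of 4.7 mm with no force means the fingers closed on nothing, so I'm looking at why.

```bash
python3 -c "
from h import *
c=snap('wrist','w2')
s=cv2.imread('pics/s1.png')[110:210,250:390]
a=cv2.resize(c['frame'][100:400,150:470],(448,420)); 
b=cv2.resize(s,None,fx=2.5,fy=2.5,interpolation=cv2.INTER_CUBIC); b=cv2.copyMakeBorder(b,0,420-b.shape[0],0,0,0)
cv2.imwrite('pics/c5.png',cv2.convertScaleAbs(cv2.hconcat([a,b]),alpha=1.4))
print(proj('w2',[(.511,-.283,.086),(.511,-.283,.117)]),proj('w1',[(.5087,-.2859,.1558)]))
go((.511,-.283,.086),1.576-np.pi)"
```

```text
[[315.96704952 229.4787136 ]
 [316.0635697  250.02411446]] [[315.57189005 229.44797419]]
t 2.8833 eef [ 0.511  -0.2828  0.0861] rv [-0.    0.    0.04] shift [-0.      0.0002  0.0001] g 0.00490405807921115 0.0 F [-0.4 -0.   1. ]
```

View pics/c5.png

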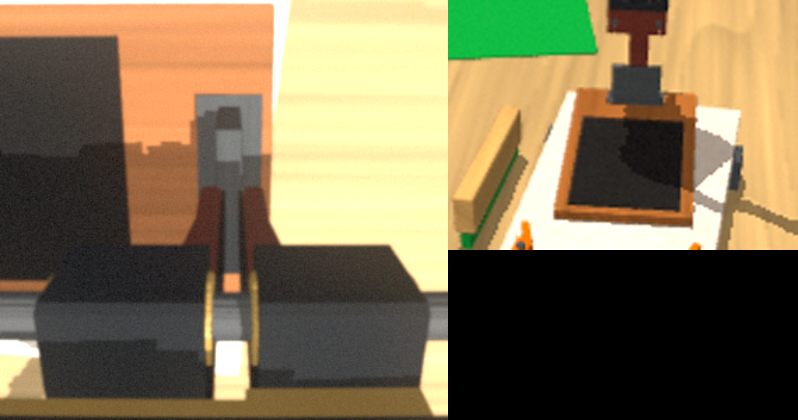

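The fingers do straddle the tab, so I'm commanding full closure.

Call:
{"op": "servo_tool", "data": {
  "plan": [
    [0,0,0,0,0,0,0],
    [0,0,0,0,0,0,0],
    [0,0,0,0,0,0,0],
    [0,0,0,0,0,0,0]
  ],
  "newtons": 35
}}

```text
t: 3.22
eef_pos: [0.511, -0.2828, 0.0861]
ee_rot: [1.0, 0.003, -0.0, -0.0]
force: [-0.0, 0.4, 0.1]
grip_width: 0.0008
grip_force: 0.0
```

```bash
python3 -c "
from h import *
for f in('w1','w2'):
    print(f,np.load('pics/'+f+'.npz')['p'].round(3)[:3])
    for z in (.075,.086,.1,.117): print(z,proj(f,[(.543,-.283,z),(.483,-.283,z)]).round(1).tolist())
    print('board rear far corner',proj(f,[(.585,-.3037,.072)]))
i=cv2.imread('pics/w2.png')
for r in range(165,300,5): print(r,[int(v) for v in i[r,285:350:3].mean(1)])
"
```

```text
w1 [[ 0.007 -0.962 -0.273  0.583]
 [-1.    -0.007 -0.002 -0.285]
 [-0.     0.273 -0.962  0.353]]
0.075 [[312.3, 155.6], [312.0, 224.1]]
0.086 [[312.2, 157.6], [311.9, 228.6]]
0.1 [[312.0, 160.4], [311.7, 234.7]]
0.117 [[311.8, 164.2], [311.4, 243.1]]
board rear far corner [[338.38988051 103.04272045]]
w2 [[ 0.006 -0.962 -0.272  0.585]
 [-1.    -0.006 -0.001 -0.282]
 [-0.001  0.272 -0.962  0.283]]
0.075 [[316.3, 175.5], [315.7, 262.5]]
0.086 [[316.3, 179.2], [315.7, 270.1]]
0.1 [[316.4, 184.5], [315.7, 281.0]]
0.117 [[316.5, 192.0], [315.7, 296.2]]
board rear far corner [[350.96194963 106.51256601]]
165 [128, 125, 121, 124, 127, 122, 126, 125, 126, 125, 128, 125, 124, 125, 125, 125, 128, 127, 130, 124, 202, 198]
170 [126, 114, 94, 93, 93, 95, 97, 96, 93, 91, 97, 98, 96, 93, 93, 95, 94, 99, 131, 128, 197, 175]
175 [127, 111, 93, 91, 96, 91, 93, 85, 86, 85, 87, 90, 92, 95, 94, 96, 93, 98, 129, 126, 203, 176]
180 [126, 106, 94, 89, 63, 60, 66, 53, 52, 54, 58, 52, 70, 94, 93, 95, 94, 101, 124, 128, 183, 182]
185 [119, 104, 65, 63, 64, 60, 64, 55, 54, 51, 57, 51, 64, 94, 89, 95, 93, 100, 1
[... 1416 characters left out ...]
, 59, 33, 31, 45, 43, 47, 44, 44, 63, 176, 181]
265 [45, 36, 42, 40, 39, 41, 42, 28, 32, 54, 55, 53, 29, 35, 41, 46, 39, 52, 47, 48, 80, 178]
270 [39, 41, 41, 45, 40, 38, 39, 30, 29, 57, 57, 60, 39, 35, 42, 40, 40, 45, 46, 46, 46, 100]
275 [26, 26, 28, 27, 28, 36, 37, 34, 33, 57, 52, 56, 34, 29, 44, 39, 35, 35, 39, 35, 34, 41]
280 [32, 33, 35, 31, 28, 41, 39, 27, 34, 61, 57, 58, 32, 29, 42, 41, 36, 30, 34, 33, 35, 37]
285 [29, 27, 28, 31, 30, 37, 36, 22, 32, 60, 57, 54, 37, 33, 35, 39, 27, 37, 32, 31, 36, 28]
290 [33, 17, 21, 28, 26, 43, 39, 16, 30, 60, 57, 58, 37, 24, 39, 41, 32, 33, 28, 34, 32, 31]
295 [30, 22, 28, 27, 32, 65, 49, 22, 46, 93, 90, 94, 55, 28, 42, 66, 46, 30, 35, 29, 33, 33]
```

```bash
python3 -c "
from h import *
print(proj('s1',[(.511,-.2828,.086),(.511,-.2828,.117),(.483,-.278,.117),(.543,-.278,.117),(.511,-.278,.072)]))
print(proj('s0',[(.138,-.5835,.186)]))
s=cv2.imread('pics/s1.png');s0=cv2.imread('pics/s0.png')
for r in range(112,156,2): print(r,s[r,316:344:2].mean(1).astype(int).tolist(),'|',s0[r,316:344:2].mean(1).astype(int).tolist())
print(manip.read_state())
"; python3 -c "
from cell import manip; print([a for a in dir(manip) if a[0]!='_'], manip.tcp_to_grasp)"
```

```text
[[325.52153924 145.32925686]
 [325.82650572 136.49590491]
 [334.93487294 137.78738289]
 [315.22715374 136.68977048]
 [325.28862169 150.03693703]]
[[438.96728881  82.71866364]]
112 [21, 20, 21, 22, 21, 23, 23, 23, 22, 23, 20, 97, 132, 127] | [124, 128, 130, 132, 135, 130, 132, 135, 132, 125, 124, 129, 130, 124]
114 [34, 33, 34, 34, 32, 29, 30, 29, 30, 25, 28, 126, 131, 124] | [125, 128, 131, 132, 136, 130, 132, 135, 133, 124, 125, 130, 128, 121]
116 [37, 35, 36, 36, 34, 34, 37, 36, 36, 35, 35, 128, 130, 124] | [125, 129, 130, 132, 134, 130, 133, 134, 132, 125, 125, 130, 127, 123]
118 [46, 40, 37, 36, 36, 37, 37, 36, 37, 44, 35, 127, 126, 125] | [126, 128, 130, 134, 134, 130, 133, 135, 132, 124, 127, 130, 125, 122]
120 [53, 36, 37, 37, 36, 35, 36, 35, 36, 41, 37, 127, 125, 126] | [127, 129, 130, 134, 129, 128, 134, 133, 128, 125, 127, 128, 123, 124]
122 [50, 37, 36, 36, 36, 38, 36, 35, 36, 72, 37, 128, 126, 128] | [127, 128, 130, 135, 127, 127, 134, 132, 127, 124, 128, 128, 122, 124]
124 [130, 126, 129, 92, 36, 34, 35, 90, 115, 116, 115, 129, 125, 127] | [126, 129, 132, 137, 127, 129, 
[... 2094 characters left out ...]
+00,  3.70406968e-05,
        1.63952193e+00,  1.00121179e+00]), 'joint_vel': array([ 0.00105776, -0.00111207,  0.00166379, -0.00175987, -0.00119252,
        0.00053684]), 'effort': array([-3.75232130e-04, -4.28788590e+01, -4.06252313e+01,  5.18747431e-02,
       -5.27092069e-02, -3.09930761e-05]), 'eef_pos': array([ 0.51101738, -0.28280471,  0.08610959]), 'ee_rot': array([ 9.99995715e-01,  2.92722835e-03, -1.30034128e-05, -3.01731880e-05]), 'force': array([-0.0221108 ,  0.39621976,  0.05112426]), 'torque': array([ 0.03691167, -0.04781272,  0.00243489]), 'grip_force': 0.0, 'grip_width': 0.0008493955369876466}
['PlanningError', 'finish_job', 'read_camera', 'read_state', 'tcp_to_grasp'] 0.0187
```

The images show the fingertips really end near z≈0.117, at the tab's top. The side view shows the finger ending there, and the wrist view's tip row of 234 fits. That is about 30 mm short of the reported TCP, so I'll open, go lower under force watch, and close again.

Call:
{"op": "servo_tool", "data": {
  "plan": [
    [0,0,0,0,0,-0.006,0.06],
    [0,0,0,0,0,-0.006,0.06],
    [0,0,0,0,0,-0.006,0.06],
    [0,0,0,0,0,-0.006,0.06],
    [0,0,0,0,0,-0.006,0.06],
    [0,0,0,0,0,-0.006,0.06],
    [0,0,0,0,0,-0.006,0.06],
    [0,0,0,0,0,-0.006,0.06]
  ]
}}

```text
t: 3.88
eef_pos: [0.511, -0.2828, 0.092]
ee_rot: [1.0, 0.003, -0.0, -0.0]
force: [1.1, -0.3, -0.6]
grip_width: 0.0508
grip_force: 0.0
```

Call:
{"op": "servo_tool", "data": {
  "plan": [
    [0,0,0,0,0,0.006,0.06],
    [0,0,0,0,0,0.011,0.06],
    [0,0,0,0,0,0.015,0.06],
    [0,0,0,0,0,0.018,0.06],
    [0,0,0,0,0,0.018,0.06]
  ]
}}

```text
t: 4.3
eef_pos: [0.5105, -0.2825, 0.0727]
ee_rot: [1.0, 0.003, -0.001, -0.001]
force: [0.7, -0.1, 0.4]
grip_width: 0.06
grip_force: 0.0
```

Call:
{"op": "servo_tool", "data": {
  "plan": [
    [0,0,0,0,0,0.004,0.06],
    [0,0,0,0,0,0.008,0.06],
    [0,0,0,0,0,0.011,0.06],
    [0,0,0,0,0,0.013,0.06],
    [0,0,0,0,0,0.013,0.06]
  ]
}}

```text
t: 4.72
eef_pos: [0.5107, -0.2826, 0.0604]
ee_rot: [1.0, 0.003, -0.0, -0.0]
force: [-0.6, 0.8, -0.4]
grip_width: 0.0597
grip_force: 0.0
```

Call:
{"op": "servo_tool", "data": {
  "plan": [
    [0,0,0,0,0,0,0],
    [0,0,0,0,0,0,0],
    [0,0,0,0,0,0,0],
    [0,0,0,0,0,0,0],
    [0,0,0,0,0,0,0],
    [0,0,0,0,0,0,0],
    [0,0,0,0,0,0,0],
    [0,0,0,0,0,0,0]
  ],
  "newtons": 30
}}

```text
t: 5.38
eef_pos: [0.5111, -0.2825, 0.0611]
ee_rot: [1.0, 0.003, 0.0, -0.0]
force: [0.5, 1.7, 0.2]
grip_width: 0.0103
grip_force: 1.1
```

Gripped at 10.3 mm, the tab's thickness. Next I align the platen to the riser just short of the flares and re-measure.

```bash
python3 -c "
from h import *
from fit import fr
a=1.4672; R=np.array([.5306,.0964])
s=manip.read_state();print('tcp in riser',fr(a).T@(s['eef_pos'][:2]-R),'grip',s['grip_force'])
for x,y in((-.352,0),(-.07,0)):
  p=R+fr(a)@[x,y]; go((*p,.0611),a-np.pi)"
```

```text
tcp in riser [-0.37893587 -0.01974809] grip 1.1182637885212898
t 5.3833 eef [ 0.5111 -0.2825  0.0611] rv [-0.03  0.    6.28] shift [-0.0167 -0.0289  0.0001] g 0.010292743256617486 1.1182637885212898 F [0.5 1.7 0.2]
t 5.3833 eef [ 0.5111 -0.2825  0.0611] rv [-0.03  0.    6.28] shift [ 1.420e-02 -3.092e-01  2.000e-04] g 0.010292743256617486 1.1182637885212898 F [0.5 1.7 0.2]
```

Call:
{"op": "servo_tool", "data": {
  "plan": [
    [0,0,0,0,0,0,0],
    [0,0,0,0,0,0,0],
    [0,0,1.2,-0.003,-0.006,0,0],
    [0,0,2.4,-0.006,-0.012,0,0],
    [0,0,3.6,-0.01,-0.018,0,0],
    [0,0,4.8,-0.013,-0.024,0,0],
    [0,0,6.2,-0.0167,-0.029,0,0],
    [0,0,6.2,-0.0167,-0.029,0,0]
  ],
  "newtons": 35
}}

```text
t: 6.05
eef_pos: [0.4938, -0.2535, 0.0612]
ee_rot: [0.999, -0.051, -0.0, 0.0]
force: [-0.2, 0.4, 0.7]
grip_width: 0.0099
grip_force: 35.0
```

```bash
python3 -c "
from h import *
from fit import fr
a=1.4672; R=np.array([.5306,.0964])
p=R+fr(a)@[-.352,0]; go((*p,.0611),a-np.pi)
snap('top','t2');i=cv2.imread('pics/t2.png')[145:305,290:510];cv2.imwrite('pics/c6.png',cv2.resize(i,None,fx=3.6,fy=3.6,interpolation=cv2.INTER_CUBIC))"
```

```text
t 6.05 eef [ 0.4938 -0.2535  0.0612] rv [0.   0.01 0.04] shift [0.0005 0.0002 0.0001] g 0.00990774268081585 35.001676082611084 F [-0.2  0.4  0.7]
```

View pics/c6.png

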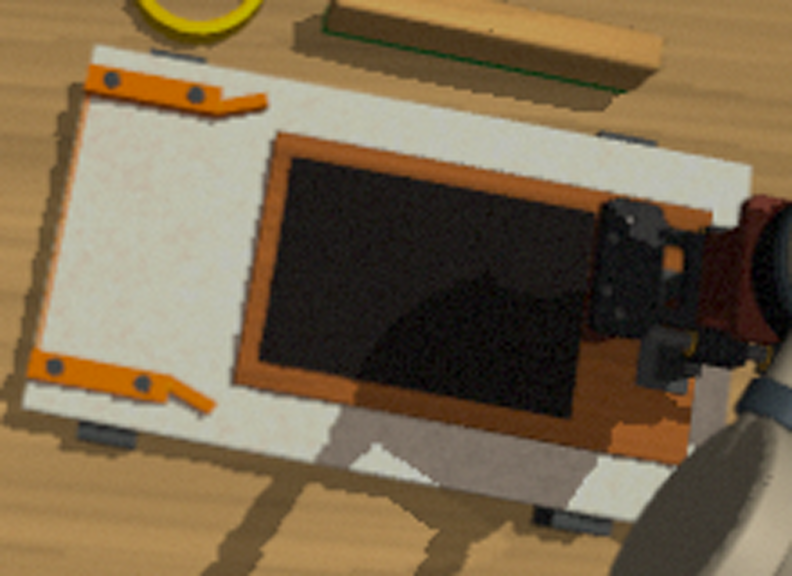

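```bash
python3 -c "
from h import *
from fit import *
a=1.4672; R=np.array([.5306,.0964])
Q=w('t2',c([(278,133),(234,384),(713,212),(685,465)]),.072)[:,:2]
B,e=fitrect(Q,np.array([(.13,-.075),(.13,.075),(-.13,-.075),(-.13,.075)]));print(B,e*1000)
n=fr(a).T@(B[:2]+fr(B[2])@[.13,0]-R);print('nose riser',n,'dyaw',B[2]-a,'tab',fr(a).T@(B[:2]+fr(B[2])@[-.11,0]-R),'tcp',fr(a).T@(manip.read_state()['eef_pos'][:2]-R))
print((fr(a).T@(w('t2',c([(85,93),(214,117),(32,350),(170,374)]),.074)[:,:2]-R).T).T)
# subpixel edges along columns
i=cv2.imread('pics/t2.png').astype(float)
hsv=cv2.cvtColor(i.astype('uint8'),cv2.COLOR_BGR2HSV)
for u in (318,326,334,345,360,380,400): 
  col=i[:,u,:]; d=col[:,2]-col[:,0]; print(u,[(v,int(d[v])) for v in range(160,262) if abs(d[v+1]-d[v-1])>35])
"
```

```text
[ 0.50424167 -0.14711322  1.46867371] [[ 1.08615347  0.96621571]
 [-0.4544955   0.17958946]
 [ 0.55008632 -0.24254786]
 [-1.1817443  -0.9032573 ]]
nose riser [-0.11493356  0.00122662] dyaw 0.0014737062520462363 tab [-0.3549333   0.00087293] tcp [-3.51888637e-01  2.84729609e-04]
[[-0.00082944 -0.07516566]
 [-0.0774855  -0.07480554]
 [ 0.00012727  0.07815775]
 [-0.07871703  0.07704119]]
318 [(162, 38), (163, 136), (164, 192), (165, 173), (166, 143), (168, 168), (170, 160), (171, 85), (172, 49), (244, 24), (245, 65), (246, 193), (252, 188), (253, 126), (254, 32)]
326 [(163, 20), (164, 57), (165, 195), (171, 177), (172, 101), (173, 52), (246, 41), (247, 132), (248, 192), (254, 179), (255, 78), (256, 24)]
334 [(165, 38), (166, 151), (167, 193), (172, 187), (173, 153), (174, 74), (175, 45), (247, 25), (248, 65), (249, 193), (255, 193), (256, 138), (257, 25)]
345 [(160, 61), (161, 0), (167, 39), (169, 71), (170, 0), (172, 7), (173, 86), (174, 184), (175, 153), (176, 74), (177, 45), (253, 45), (254, 141), (255, 195), (257, 187), (258, 126), (259, 41)]
360 [(164, 71), (165, 42), (170, 37), (171, 123), (172, 194), (174, 177), (175, 100), (176, 36), (251, 99), (252, 57), (253, 17)]
380 [(168, 70), (169, 30), (183, 35), (184, 107), (189, 87), (190, 17), (248, 32), (249, 83), (255, 94), (256, 37)]
400 [(172, 59), (173, 25), (186, 12), (187, 49), (188, 109), (192, 95), (193, 62), (194, 2), (252, 34), (259, 55)]
```

Platen pose: nose at riser x −0.115, lateral +1 mm, yaw error 0.001 rad. The channel centre is at lateral ≈0. I'm sliding in with a −1 mm correction, watching the force.

Call:
{"op": "servo_tool", "data": {
  "plan": [
    [0,0,0,0.001,-0.006,0,0],
    [0,0,0,0.001,-0.012,0,0],
    [0,0,0,0.001,-0.018,0,0],
    [0,0,0,0.001,-0.024,0,0],
    [0,0,0,0.001,-0.03,0,0],
    [0,0,0,0.001,-0.036,0,0],
    [0,0,0,0.001,-0.042,0,0],
    [0,0,0,0.001,-0.048,0,0],
    [0,0,0,0.001,-0.054,0,0],
    [0,0,0,0.001,-0.06,0,0]
  ]
}}

```text
t: 6.93
eef_pos: [0.5014, -0.1937, 0.0612]
ee_rot: [0.999, -0.051, 0.0, 0.0]
force: [0.3, -2.8, 0.4]
grip_width: 0.0098
grip_force: 35.0
```

Call:
{"op": "servo_tool", "data": {
  "plan": [
    [0,0,0,0,-0.006,0,0],
    [0,0,0,0,-0.012,0,0],
    [0,0,0,0,-0.018,0,0],
    [0,0,0,0,-0.024,0,0],
    [0,0,0,0,-0.03,0,0],
    [0,0,0,0,-0.036,0,0],
    [0,0,0,0,-0.042,0,0],
    [0,0,0,0,-0.048,0,0],
    [0,0,0,0,-0.055,0,0],
    [0,0,0,0,-0.055,0,0]
  ]
}}

```text
t: 7.77
eef_pos: [0.5071, -0.1377, 0.0612]
ee_rot: [0.999, -0.05, 0.0, -0.001]
force: [0.0, 3.3, 0.8]
grip_width: 0.01
grip_force: 35.0
```

Call:
{"op": "servo_tool", "data": {
  "plan": [
    [0,0,0,0,-0.008,0,0],
    [0,0,0,0,-0.016,0,0],
    [0,0,0,0,-0.024,0,0],
    [0,0,0,0,-0.032,0,0],
    [0,0,0,0,-0.04,0,0],
    [0,0,0,0,-0.048,0,0],
    [0,0,0,0,-0.056,0,0],
    [0,0,0,0,-0.064,0,0],
    [0,0,0,0,-0.072,0,0],
    [0,0,0,0,-0.08,0,0]
  ]
}}

```text
t: 8.6
eef_pos: [0.5151, -0.0592, 0.0612]
ee_rot: [0.999, -0.051, -0.0, 0.0]
force: [0.7, -2.1, -0.1]
grip_width: 0.0101
grip_force: 35.0
```

Call:
{"op": "servo_tool", "data": {
  "plan": [
    [0,0,0,0,-0.008,0,0],
    [0,0,0,0,-0.016,0,0],
    [0,0,0,0,-0.024,0,0],
    [0,0,0,0,-0.032,0,0],
    [0,0,0,0,-0.04,0,0],
    [0,0,0,0,-0.048,0,0],
    [0,0,0,0,-0.056,0,0],
    [0,0,0,0,-0.064,0,0],
    [0,0,0,0,-0.072,0,0],
    [0,0,0,0,-0.072,0,0]
  ]
}}

```text
t: 9.43
eef_pos: [0.5226, 0.0137, 0.0612]
ee_rot: [0.999, -0.05, 0.0, -0.001]
force: [0.4, 1.4, 0.2]
grip_width: 0.0098
grip_force: 35.0
```

```bash
python3 -c "
from h import *
from fit import fr
a=1.4672; R=np.array([.5306,.0964])
s=manip.read_state();print('tcp in riser',fr(a).T@(s['eef_pos'][:2]-R));go((*s['eef_pos'][:2],.0611),a-np.pi)
t=snap('top','t3')['frame'];q=snap('side','s3')['frame']
A=cv2.resize(t[120:245,215:345],None,fx=3,fy=4,interpolation=cv2.INTER_CUBIC)
A=cv2.resize(t[125:255,220:330],None,fx=4,fy=4,interpolation=cv2.INTER_CUBIC)
B=cv2.resize(q[235:365,205:294][:120],None,fx=4,fy=4,interpolation=cv2.INTER_CUBIC)
B=cv2.copyMakeBorder(B,0,A.shape[0]-B.shape[0],0,0,0)
o=cv2.hconcat([A,B]);print(o.shape);cv2.imwrite('pics/c7.png',o)"
```

```text
tcp in riser [-0.08308102 -0.0006305 ]
t 9.4333 eef [0.5226 0.0137 0.0612] rv [-0.1  -0.01  0.16] shift [-0.      0.      0.0001] g 0.009817850792443312 35.00335156917572 F [0.4 1.4 0.2]
(520, 796, 3)
```

View pics/c7.png

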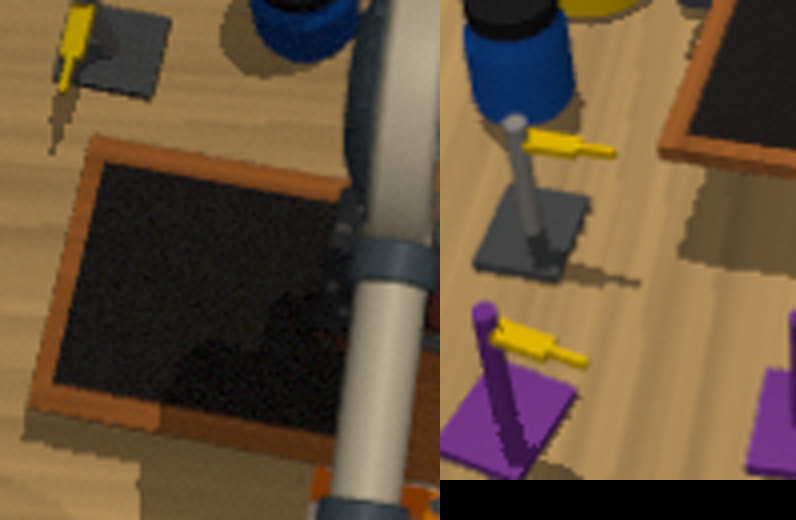

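Top view: front corners at crop (93,136) and (32,404), pointer tip at (64,92). Side view: corner at (662,149), tip at (615,153). The platen is still short of the tip, so I'm computing the remaining distance.

```bash
python3 -c "
from h import *
from fit import fr
a=1.4672; R=np.array([.5306,.0964])
rf=lambda P:(fr(a).T@(P[:,:2]-R).T).T
T=lambda L:np.array(L)/4+[220-.375,125-.375]
S=lambda L:(np.array(L)-[440,0])/4+[205-.375,235-.375]
print('top nose',rf(w('t3',T([(93,136),(32,404)]),.072)),'tip',rf(w('t3',T([(64,92)]),.081)))
print('side corner',rf(w('s3',S([(662,149)]),.072)),'tip',rf(w('s3',S([(615,153)]),.080)))
print('rot', rf(w('t3',T([(93,136),(440*0+347,180)]),.072)))
# front-edge subpixel in top image
i=cv2.imread('pics/t3.png').astype(float); d=i[:,:,2]-i[:,:,0]
for v in (165,175,185,195,205,215): print(v,i[v,225:252,2].astype(int).tolist())
"
```

```text
top nose [[ 0.15292568 -0.07465863]
 [ 0.15144931  0.07196136]] tip [[ 0.17142951 -0.09319127]]
side corner [[ 0.15788903 -0.07314003]] tip [[ 0.17283453 -0.09438187]]
rot [[ 0.15292568 -0.07465863]
 [ 0.01485155 -0.07552251]]
165 [151, 153, 154, 155, 157, 157, 153, 155, 156, 155, 156, 153, 155, 155, 156, 154, 117, 114, 115, 111, 108, 66, 89, 93, 110, 108, 112]
175 [149, 149, 145, 145, 148, 152, 147, 150, 144, 146, 145, 148, 147, 130, 133, 130, 130, 127, 93, 27, 28, 28, 24, 29, 30, 32, 20]
185 [143, 144, 144, 144, 145, 142, 143, 145, 144, 142, 141, 111, 124, 125, 123, 117, 47, 23, 25, 24, 29, 23, 21, 24, 25, 21, 24]
195 [156, 154, 155, 156, 156, 156, 156, 157, 151, 123, 126, 125, 125, 118, 29, 25, 18, 25, 29, 21, 28, 27, 22, 21, 22, 26, 25]
205 [150, 149, 151, 148, 147, 149, 126, 130, 126, 125, 122, 93, 8, 24, 18, 19, 25, 30, 26, 22, 29, 30, 30, 25, 26, 26, 29]
215 [163, 160, 160, 161, 128, 124, 125, 125, 123, 49, 27, 24, 26, 28, 25, 22, 29, 22, 20, 24, 27, 26, 29, 22, 23, 31, 25]
```

Call:
{"op": "servo_tool", "data": {
  "plan": [
    [0,0,0,0,-0.004,0,0],
    [0,0,0,0,-0.008,0,0],
    [0,0,0,0,-0.012,0,0],
    [0,0,0,0,-0.015,0,0],
    [0,0,0,0,-0.017,0,0],
    [0,0,0,0,-0.0175,0,0],
    [0,0,0,0,-0.0175,0,0],
    [0,0,0,0,-0.0175,0,0],
    [0,0,0,0,-0.0175,0,0],
    [0,0,0,0,-0.0175,0,0]
  ]
}}

```text
t: 10.37
eef_pos: [0.5243, 0.029, 0.0612]
ee_rot: [0.999, -0.051, 0.0, -0.0]
force: [0.7, -3.5, 2.7]
grip_width: 0.0094
grip_force: 35.0
```

```bash
python3 -c "
from h import *
from fit import fr
a=1.4672; R=np.array([.5306,.0964])
rf=lambda P:(fr(a).T@(P[:,:2]-R).T).T
s=manip.read_state();print('tcp in riser',rf(s['eef_pos'][None]),s['eef_pos'],s['grip_force'],s['force'],s['torque'])
t=snap('top','t4')['frame'].astype(float);q=snap('side','s4')['frame'].astype(float)
# front edge: threshold crossing of b-channel ratio per row in top image
L=[]
for v in range(165,220,5):
  r=t[v,215:252]; k=r[:,0]/r[:,2]; i=[int(x*100) for x in k]
  bg=np.median(k[:4]); j=np.argmax(k<bg*.75); L.append((215+j-.5,v))
print(L); P=rf(w('t4',L,.072)); print(P.round(4)); print(np.polyfit(P[:,1],P[:,0],1))
# yellow tip in top
h=cv2.cvtColor(t.astype('uint8'),cv2.COLOR_BGR2HSV); m=(h[...,1]>200)&(h[...,2]>120)&(h[...,0]>20)&(h[...,0]<32); m[:, :225]=0;m[:,255:]=0;m[:115]=0;m[160:]=0
y,x=np.nonzero(m); print('yellow bottom',[(v,x[y==v].tolist()) for v in sorted(set(y))[-4:]])
b=[(x[y==v].mean(),v+.5*(v==y.max())) for v in [y.max()]]; print('tip',rf(w('t4',b,.081)))
"
```

```text
tcp in riser [[-0.06767032 -0.00074898]] [0.5243471  0.02901503 0.06122999] 35.001901388168335 [ 0.74459003 -3.47901092  2.74338008] [-0.6473837   0.01518521 -0.02722858]
[(np.float64(233.5), 165), (np.float64(232.5), 170), (np.float64(230.5), 175), (np.float64(229.5), 180), (np.float64(228.5), 185), (np.float64(227.5), 190), (np.float64(226.5), 195), (np.float64(225.5), 200), (np.float64(224.5), 205), (np.float64(222.5), 210), (np.float64(221.5), 215)]
[[ 0.1695 -0.0572]
 [ 0.169  -0.046 ]
 [ 0.1706 -0.0345]
 [ 0.1702 -0.0234]
 [ 0.1697 -0.0124]
 [ 0.1692 -0.0015]
 [ 0.1688  0.0094]
 [ 0.1684  0.0202]
 [ 0.168   0.0309]
 [ 0.1696  0.042 ]
 [ 0.1692  0.0527]]
[-0.00925667  0.16926403]
yellow bottom [(np.int64(144), [235, 236]), (np.int64(145), [235, 236]), (np.int64(146), [235, 236]), (np.int64(147), [235])]
tip [[ 0.1728138 -0.0932239]]
```

Call:
{"op": "servo_tool", "data": {
  "plan": [
    [0,0,0,0,-0.001,0,0],
    [0,0,0,0,-0.002,0,0],
    [0,0,0,0,-0.003,0,0],
    [0,0,0,0,-0.003,0,0],
    [0,0,0,0,-0.003,0,0],
    [0,0,0,0,-0.003,0,0],
    [0,0,0,0,-0.003,0,0],
    [0,0,0,0,-0.003,0,0]
  ]
}}

```text
t: 11.13
eef_pos: [0.5245, 0.0318, 0.0613]
ee_rot: [0.999, -0.051, 0.0, 0.0]
force: [0.3, -5.1, 4.3]
grip_width: 0.01
grip_force: 35.0
```

```bash
python3 -c "
from h import *
from fit import fr
a=1.4672; R=np.array([.5306,.0964])
rf=lambda P:(fr(a).T@(P[:,:2]-R).T).T
s=manip.read_state();print('tcp in riser',rf(s['eef_pos'][None]),s['eef_pos'][2],s['grip_force'],s['force'],s['torque'],s['joint_vel'])
t=snap('top','t5')['frame'].astype(float);q=snap('side','s5')['frame'].astype(float)
L=[]
for v in range(165,220,3):
  r=t[v,212:252]; k=r[:,0]/r[:,2]; bg=np.median(k[:4]); j=np.argmax(k<bg*.75); L.append((212+j-.5,v))
P=rf(w('t5',L,.072)); f=np.polyfit(P[:,1],P[:,0],1);print(f)
# side: front top edge of board; rows where column crosses from wood/table to board, compare with flat prediction
n=f[1]
for y in (-.05,0,.05):
  for z in (.06,):
    W=R+fr(a)@[n+f[0]*y,y]; u,v=proj('s5',[(*W,z)])[0]; ut,vt=proj('s5',[(*W,.072)])[0]
    c0=int(round(u)); k=q[int(v)-12:int(v)+10,c0]; print('pred bottom',(u,v),'top',vt,[(int(v)-12+m,(k[m]).astype(int).tolist()) for m in range(22)])
"
```

```text
tcp in riser [[-0.06489042 -0.00064946]] 0.061289383684050396 35.00315487384796 [ 0.30941652 -5.09640477  4.29285756] [-0.93747149  0.15021296 -0.03726062] [-8.02378096e-05  5.66278954e-04  4.49491174e-04  1.69460172e-04
  3.45318204e-05  5.40575156e-04]
[0.00389397 0.17198558]
pred bottom (np.float64(269.0203282468761), np.float64(281.9264333263953)) top 278.1485193519603 [(269, [28, 29, 32]), (270, [28, 29, 33]), (271, [28, 30, 32]), (272, [26, 27, 29]), (273, [26, 29, 31]), (274, [27, 30, 35]), (275, [31, 51, 77]), (276, [38, 86, 148]), (277, [39, 85, 148]), (278, [39, 86, 147]), (279, [34, 78, 134]), (280, [23, 53, 91]), (281, [23, 52, 88]), (282, [29, 58, 92]), (283, [56, 89, 112]), (284, [60, 96, 119]), (285, [48, 77, 97]), (286, [47, 76, 96]), (287, [49, 78, 98]), (288, [49, 77, 97]), (289, [49, 77, 97]), (290, [50, 78, 98])]
pred bottom (np.float64(291.5800667919889), np.float64(285.4808238562309)) top 281.7047825704092 [(273, [26, 27, 31]), (274, [26, 27, 30]), (275, [26, 30, 32]), (276, [26, 29, 31]), (277, [24, 25, 28]), (278, [28, 32, 45]), (279, [36, 79, 133]), (280, [40
[... 191 characters left out ...]
 [54, 85, 107]), (290, [54, 84, 105]), (291, [52, 84, 105]), (292, [54, 84, 105]), (293, [51, 82, 105]), (294, [53, 83, 104])]
pred bottom (np.float64(314.47262642427955), np.float64(289.0620519557927)) top 285.2891688295574 [(277, [28, 29, 31]), (278, [25, 28, 30]), (279, [26, 28, 31]), (280, [26, 29, 31]), (281, [27, 29, 35]), (282, [31, 59, 94]), (283, [36, 83, 143]), (284, [37, 84, 144]), (285, [37, 83, 143]), (286, [34, 73, 125]), (287, [24, 51, 90]), (288, [23, 53, 90]), (289, [31, 61, 99]), (290, [51, 83, 105]), (291, [54, 85, 107]), (292, [53, 85, 106]), (293, [52, 83, 105]), (294, [52, 84, 104]), (295, [52, 82, 104]), (296, [52, 82, 104]), (297, [51, 83, 104]), (298, [52, 82, 103])]
```

The nose at 0.172 m is within about 2 mm of the tip at about 0.173 m. The platen is level, straight, at rest and held with 35 N.

```bash
python3 -c "
from cell import manip
print(manip.finish_job())"
```

```text
the job is handed in; nothing more can be done
None
```

I handed the job in with the platen through the channel, its front edge about 1–2 mm from the pointer tip by the last images, level and held at 35 N; the hand-in call returned no verdict.

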